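# Let the lying tamper swing down and stand it in its holder

## Robot

A 6-joint arm with a two-finger parallel gripper is mounted at the origin on a cart in front of the work surface, level with it; the furniture and walls round the work are solid. World frame = base frame: x ahead of the robot, y to its left, z up, the work surface at z = 0. Lengths are in m, angles in rad, forces in N, time in s.
With the tool pointing down it reaches from about 0.375 to 0.9 m from the base axis. Payload 3.1 kg.
Tool frame: the origin (TCP) lies between the finger pads; the fingertips stand 17 mm ahead of it and the grasp point (between the pads) lies 2 mm behind it; z points along the fingers, y is the line along which they close (so a half turn about z gives the same grasp; the last joint's range is limited). The gripper opens to 85 mm and grips with 20 to 120 N. Pads are 22 mm wide; open, the fingers measure 114 mm over their backs; the gripper's body (76 mm by 85 mm) begins 54 mm behind the grasp point. The pads swing forward as they close: fully open they stand 13 mm farther back than shut.
Start: joints at [-1.302, 0.527, 1.433, -0, 1.181, -0.178], TCP at [0.271, -0.563, 0.226] pointing down, gripper open.
Joint ranges: [-3.08, 3.08], [-0.75, 2.2], [0.22, 2.44], [-1.43, 4.57], [0, 2.65], [-2.85, 2.85]. Speed limits (rad/s): [2.79, 2.79, 3.14, 3.14, 3.14, 3.14].

## Interface

Orientations are given as a unit quaternion [x, y, z, w].
In Python, from station import sense, vision, order gives the robot as it stands.
- The arm moves only by the shell command python3 -m crank 'ROWS' [OPENING] [FORCE]. ROWS is JSON, a list of rows, each an object with "dp": the shift along the world's x, y, z in units of 30 mm (1.0 is 30 mm), a list of three; "angular": the turn, a rotation vector about the world's x, y, z in degrees, a list of three. In form: [{"dp": [dx, dy, dz], "angular": [ax, ay, az]}, ...]. A call has 1 to 20 rows; each row shifts and turns the commanded pose from where the row before left it; what a row does not reach is not made up. A row lasts 1/10 s, in which the tool goes at most 50 mm and 8.59 degrees, less where a joint would pass 70% of its speed; a pose out of reach is approached as far as the arm can. A call is refused whole if a number of a shift passes 1 or a number of a turn 8.59, either way. A call with a gripper value outside its range is refused whole. OPENING is the closure, from 0 (fully open) to 1 (shut), set as the call begins (- or left out, the last holds). The fingers move at their own pace and stop on an object; FORCE is the grip in N (left out, the last holds). Time passes only in rows, so rows that do not move let the fingers close. It gives the time, the measured TCP pose, the force, the opening and the grip force at its end, in the units of the state.
- sense(): the state, without advancing time (a new reading comes with each control period).
- vision.snapshot(name): name is "side" or "top"; returns a dict with "image" (480x640x3 uint8, blue, green, red), "range_z" (480x640 float32, m along the optical axis (not along the pixel's ray), 0 where there is no reading), "mtx" (3x3 intrinsics, pixels), "dist" ([k1, k2, p1, p2, k3] as OpenCV has them; the pictures are not rectified), "pose" (4x4, takes a point from camera to world coordinates). Camera axes: x right, y down, z forward; pixel columns grow to the right and rows downward; lengths in m; the calibration is good to about 2 mm. A picture is of the moment at which its call begins.
- order.sign_off(): hands the job in; it is judged then, once.
The state is a dict: "t": time; "q": joint angles; "qd": joint speeds; "tau": joint torques, N m; "tcp_pos": TCP position; "tool_rot": TCP orientation; "force": force on the tool from outside, world axes, zero at the start; "ft_torque": the same for the moment, N m; "finger_gap": opening from 0.0 (shut) to 1.0 (fully open); "gripper_force": force on a finger pad.
Only numpy, scipy, OpenCV 4.12 (cv2) and the standard library are available. Lean on these libraries where they do the work, as an engineer would, in place of code of your own. Each camera call takes 0.05 s, during which the arm holds its last target. There are 200 camera calls.

## Task

One of the two steel tampers lies on the worktop. Pinch it firmly by its black ball and lift it, still lying over, higher than it is long; then loosen the grip a little so that its heavy foot swings down under gravity and it hangs upright from the fingers, and grip it firmly again. Stand it foot down in the empty grey holder and let go; leave the other tamper standing in its own holder.

Things in the scene. Friction and masses are not known exactly. Their poses are not given: they have to be found in the camera images.
- tamper: The tamper lying on the worktop: black ball knob 24 mm across, 8 mm steel rod, square steel foot 24 x 24 x 36 mm; 138 mm long, about 0.17 kg. Its x axis runs from foot to ball: level as it lies, straight up once it hangs or stands foot down. Origin: 12 mm from the ball centre along -z, on the worktop as it lies. Foot's end face 126 mm, centre of mass 92 mm from the ball centre.
- tamper_ball (a point): Centre of that tamper's 24 mm ball, 12 mm above the worktop as it lies; axes as the body's. Flat fingers touch the ball at one point each: a firm grip holds the rod level, a light one lets it turn between them about the closing line, so pinch square across the rod.
- empty_stand_mouth (a point): Centre of the mouth of the empty holder: a grey square pocket open at the top, fixed to the worktop, 80 mm high, 60 x 60 mm outside, 50 x 50 mm inside, inner floor 8 mm above the worktop, on an 84 x 84 x 8 mm base plate. x and y run along its sides, z up.
- spare_tamper: An identical tamper that already stands foot down in an identical second holder, its ball centre 134 mm above the worktop: leave it. Origin 12 mm beside its ball centre, x axis up.
There are look-alikes about, which are no part of the job. What is shaped like the tamper but purple is not meant.

How it is judged:
On the way, in this order (a step that is already met when the one before it is completed fails the run):
1. the tamper is held higher above the worktop than it is long, still lying over (height (world z) of tamper_ball above 0.14 m and angle between tamper's own x axis and vertical above 0.6 rad and contact force between tamper and the fingers above 1 N), for 0.2 s.
2. it hangs upright from the fingers, its foot clear of the worktop (height (world z) of tamper_ball above 0.14 m and angle between tamper's own x axis and vertical below 0.3 rad and contact force between tamper and the fingers above 1 N), for 0.2 s.
At the end, for the whole second after the job is handed in: The tamper stands foot down in the empty holder, its ball within 25 mm of the holder's axis and lower than 150 mm, upright within 17 degrees, released and at rest; the other tamper is within 30 mm of where it stood (horizontal distance between tamper_ball and empty_stand_mouth below 0.025 m and angle between tamper's own x axis and vertical below 0.3 rad and height (world z) of tamper_ball below 0.15 m and linear speed of tamper below 0.03 m/s and distance of spare_tamper from where it was at the start of the episode below 0.03 m); the robot touches nothing.
It fails at once if the other tamper is knocked over or moved by more than 30 mm (distance of spare_tamper from where it was at the start of the episode above 0.03 m).
It also fails if it takes over 59 s, if anything falls off the work surface, if the arm or the gripper's body presses on something with over 40 N, if the wrist force passes 120 N, or if a joint passes its speed limit or range.

## Working session

There is one attempt and no reset: what is moved stays moved. The work goes in short steps, Python scripts to look and compute and a shell command to move; the robot and the scene stay as the last step left them, time stands still between calls to the robot, and variables do not carry over. Pictures are saved under pics/ and viewed, at most 10 in all, crops included, and the job is handed in when it is done.

```bash
mkdir -p pics; cat > h.py <<'E'
from station import sense, vision, order
import numpy as np, cv2
def snap(n):
    s=vision.snapshot(n); return s
def world(s,px):
    """px Nx2 -> depth-based world points"""
    px=np.atleast_2d(np.array(px,float))
    u=cv2.undistortPoints(px[:,None],s["mtx"],np.array(s["dist"]))[:,0]
    z=np.array([s["range_z"][int(round(b)),int(round(a))] for a,b in px])
    c=np.c_[u*z[:,None],z]; T=np.array(s["pose"]); return c@T[:3,:3].T+T[:3,3]
def plane(s,px,h):
    px=np.atleast_2d(np.array(px,float))
    u=cv2.undistortPoints(px[:,None],s["mtx"],np.array(s["dist"]))[:,0]
    T=np.array(s["pose"]); d=np.c_[u,np.ones(len(u))]@T[:3,:3].T; o=T[:3,3]
    return o+d*((h-o[2])/d[:,2])[:,None]
E
python3 - <<'E'
from h import *
for n in("top","side"):
    s=snap(n); cv2.imwrite(f"pics/{n}0.png",s["image"]); print(n,np.round(s["pose"],3).tolist(),s["mtx"][0][0])
print(sense())
E
```

```text
top [[-0.018, -0.986, 0.166, 0.452], [-1.0, 0.019, 0.008, 0.035], [-0.011, -0.166, -0.986, 1.012], [0.0, 0.0, 0.0, 1.0]] 467.8182289689781
side [[-0.868, -0.262, 0.422, 0.257], [-0.497, 0.449, -0.743, 0.691], [0.005, -0.854, -0.52, 0.549], [0.0, 0.0, 0.0, 1.0]] 473.21534744849976
{'t': 0.1, 'q': array([-1.30148927e+00,  5.28398896e-01,  1.43379659e+00,  1.96210608e-05,
        1.18141878e+00, -1.78513336e-01]), 'qd': array([ 9.26026224e-05, -3.26745869e-03, -3.73129474e-03,  2.65393118e-04,
        4.47484824e-04,  2.25969846e-03]), 'tau': array([ 2.64178352e-04, -4.43302560e+01, -1.78586984e+01, -2.20771335e-04,
        3.85727501e-03,  1.39228703e-05]), 'tcp_pos': array([ 0.27046879, -0.56270167,  0.22500858]), 'tool_rot': array([ 9.75037001e-01,  2.22040142e-01, -3.68087610e-05, -1.01017973e-03]), 'force': array([ 0.31227616, -0.72578704, -0.75322095]), 'ft_torque': array([-0.0373704 ,  0.05459564,  0.05479111]), 'gripper_force': 0.0, 'finger_gap': 0.9981522752257173}
```

View pics/top0.png

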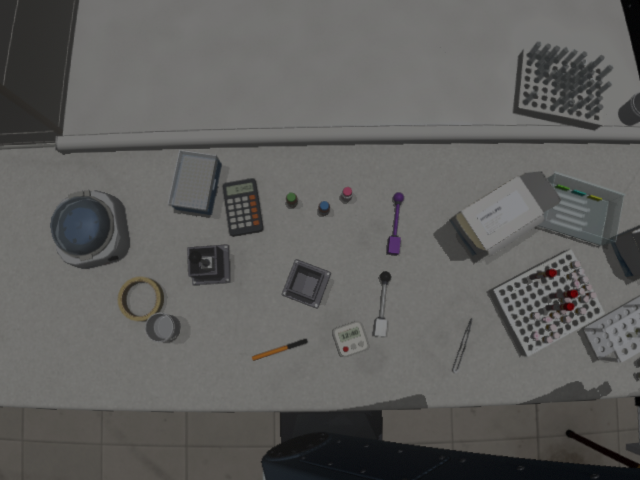

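View pics/side0.png

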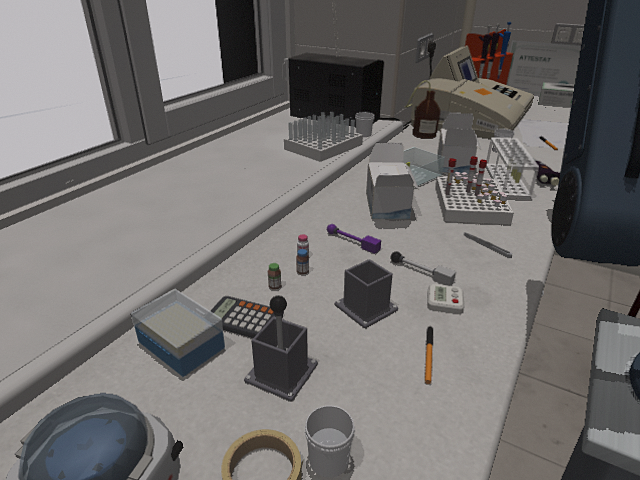

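Candidates in the top view:
- Tamper with a black ball at (385,277) and steel foot at (381,327). I choose this one.
- Purple look-alike at (398,198), not meant.
- Spare tamper standing in its holder at (207,262), to be left alone.

The empty holder is at (306,283). In the side view the chosen ball is at (396,257) and the empty holder at (368,290).

```bash
python3 - <<'E'
from h import *
s=snap("top"); im=s["image"]
def blob(im,x0,y0,x1,y1,f):
    m=f(im[y0:y1,x0:x1].astype(int)).astype(np.uint8)
    n,l,st,c=cv2.connectedComponentsWithStats(m); k=1+np.argmax(st[1:,4]); return c[k]+[x0,y0],st[k,4]
dark=lambda a:a.max(2)<60
b,n=blob(im,375,265,396,288,dark); print("ball",b,n)
B=plane(s,[b],.012)[0]; print(B)
f,n=blob(im,368,314,394,340,lambda a:a.min(2)>185); print("foot",f,n,plane(s,[f],.024))
t=snap("side"); b2,n=blob(t["image"],385,247,408,269,dark); print("side ball",b2,n,plane(t,[b2],.012))
# heights of holder from depth
H=np.array([[x,y] for y in range(245,320) for x in range(270,345)]); W=world(s,H)
r=W[(W[:,2]>.074)&(W[:,2]<.086)]; print(len(r),cv2.minAreaRect(r[:,:2].astype(np.float32)*1000))
p=W[(W[:,2]>.074)&(W[:,2]<.086)]
m=W[(W[:,2]>.012)&(W[:,2]<.035)]; 
H=np.array([[x,y] for y in range(262,342) for x in range(366,400)]); W=world(s,H)
q=W[(W[:,2]>.015)&(W[:,2]<.04)]; print("tall foot+ball",len(q)); 
ft=q[q[:,0]<B[0]-.08];print(cv2.minAreaRect(ft[:,:2].astype(np.float32)*1000))
H=np.array([[x,y] for y in range(235,295) for x in range(180,240)]); W=world(s,H)
print("spare",W[W[:,2]>.1].mean(0))
a=cv2.resize(im[230:350,250:410],None,fx=5,fy=5)[:600]; cv2.imwrite("pics/c1.png",a)
E
```

```text
ball [384.85840708 277.34513274] 113
[ 0.52864695 -0.10803779  0.012     ]Traceback (most recent call last):
  File "<stdin>", line 9, in <module>
  File "<stdin>", line 5, in blob
    return _wrapfunc(a, 'argmax', axis=axis, out=out, **kwds)
    return bound(*args, **kwds)
ValueError: attempt to get argmax of an empty sequence
```

```bash
python3 - <<'E'
from h import *
s=snap("top"); im=s["image"]
cv2.imwrite("pics/c1.png",cv2.resize(im[230:350,250:410],None,fx=5,fy=5))
B=np.array([.5286,-.108])
def pts(x0,y0,x1,y1): return world(s,[[x,y] for y in range(y0,y1) for x in range(x0,x1)])
W=pts(366,262,400,342); print("z pct",np.percentile(W[:,2],[5,50,95,99]))
q=W[W[:,2]>.014]; ft=q[q[:,0]<B[0]-.08]; print("foot",len(ft),cv2.minAreaRect(ft[:,:2].astype(np.float32)*1000)); bl=q[q[:,0]>B[0]-.02]; print("ball",bl.mean(0))
W=pts(270,245,345,320); r=W[(W[:,2]>.072)&(W[:,2]<.09)]; print("rim",len(r),cv2.minAreaRect(r[:,:2].astype(np.float32)*1000),r[:,2].mean())
W=pts(180,235,240,295); print("spare",W[W[:,2]>.1].mean(0))
t=snap("side"); c=t["image"][245:271,383:410].astype(int); m=(c.max(2)<50).astype(np.uint8)
n,l,st,ce=cv2.connectedComponentsWithStats(m); k=1+np.argmax(st[1:,4]); print(st[k,4],plane(t,[ce[k]+[383,245]],.012))
E
```

```text
z pct [-0.00304148  0.00021691  0.02304143  0.02589217]
foot 218 ((417.3504943847656, -90.50967407226562), (31.905410766601562, 59.41460418701172), 63.39521408081055)
ball [ 0.52751501 -0.10756889  0.01921823]
rim 291 ((519.7567749023438, 61.112884521484375), (60.14582824707031, 60.068809509277344), 67.6386947631836) 0.07904038487509102
spare [0.55193743 0.24341531 0.23103512]
94 [[ 0.53146892 -0.10811313  0.012     ]]
```

View pics/c1.png

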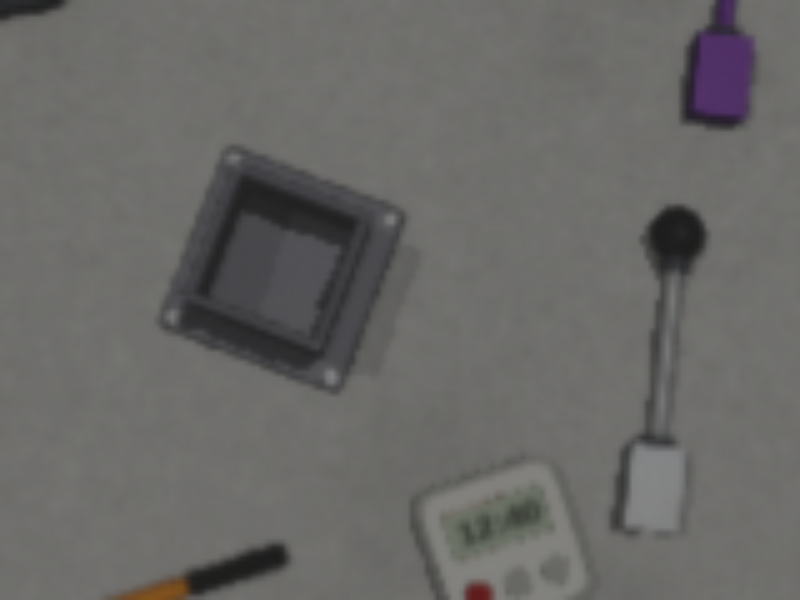

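Crop: black ball at (677,235), i.e. full image (385.4,277). The steel foot spans (656,440) to (653,531), and the holder mouth centres near (279,256), i.e. (305.8,281.2). The purple one ends above the ball, so this is the right tamper.

```bash
python3 - <<'E'
from h import *
s=snap("top"); im=s["image"]
B=plane(s,[[385.0,277.2]],.012)[0]; F=plane(s,[[381.3,327.3]],.024)[0]; print(B,F)
d=B-F; th=np.degrees(np.arctan2(d[1],d[0])); print("th",th,np.hypot(*d[:2]))
print(plane(s,[[305.8,281.2]],.08))
print("spare px",plane(s,[[207,262]],.134), world(s,[[207,262],[205,262],[207,259]]))
st=sense(); print("turn",th-25.66,(np.r_[.5295,-.108,.15]-st["tcp_pos"])/.03)
E
```

```text
[ 0.52895099 -0.10835399  0.012     ] [ 0.42371905 -0.09489024  0.024     ]
th -7.291013677644026 0.10608974263082946
[[0.51885375 0.05932737 0.08      ]]
spare px [[0.55444284 0.24523098 0.134     ]] [[0.56418418 0.26521436 0.05074989]
 [0.56257869 0.26593898 0.06504807]
 [0.57065954 0.26569496 0.04921949]]
turn -32.95101367764403 [ 8.63102533 15.17153536 -2.51933127]
```

```bash
python3 -m crank '[{"dp":[0.54,0.95,0],"angular":[0,0,-2.06]},{"dp":[0.54,0.95,0],"angular":[0,0,-2.06]},{"dp":[0.54,0.95,0],"angular":[0,0,-2.06]},{"dp":[0.54,0.95,0],"angular":[0,0,-2.06]},{"dp":[0.54,0.95,0],"angular":[0,0,-2.06]},{"dp":[0.54,0.95,0],"angular":[0,0,-2.06]},{"dp":[0.54,0.95,0],"angular":[0,0,-2.06]},{"dp":[0.54,0.95,0],"angular":[0,0,-2.06]},{"dp":[0.54,0.95,0],"angular":[0,0,-2.06]},{"dp":[0.54,0.95,0],"angular":[0,0,-2.06]},{"dp":[0.54,0.95,0],"angular":[0,0,-2.06]},{"dp":[0.54,0.95,0],"angular":[0,0,-2.06]},{"dp":[0.54,0.95,0],"angular":[0,0,-2.06]},{"dp":[0.54,0.95,0],"angular":[0,0,-2.06]},{"dp":[0.54,0.95,0],"angular":[0,0,-2.06]},{"dp":[0.54,0.95,0],"angular":[0,0,-2.06]},{"dp":[0,0,0],"angular":[0,0,0]},{"dp":[0,0,0],"angular":[0,0,0]}]' 0.4 60
```

```text
t: 2.1
tcp_pos: [0.5299, -0.1069, 0.2258]
tool_rot: [0.998, -0.063, -0.0, 0.0]
force: [-0.2, 0.6, 0.2]
finger_gap: 0.6
gripper_force: 0.0
```

```bash
python3 -m crank '[{"dp":[0,-0.03,-0.8],"angular":[0,0,0]},{"dp":[0,0,-0.8],"angular":[0,0,0]},{"dp":[0,0,-0.8],"angular":[0,0,0]},{"dp":[0,0,-0.8],"angular":[0,0,0]},{"dp":[0,0,-0.8],"angular":[0,0,0]},{"dp":[0,0,-0.8],"angular":[0,0,0]},{"dp":[0,0,-0.7],"angular":[0,0,0]},{"dp":[0,0,-0.5],"angular":[0,0,0]},{"dp":[0,0,-0.4],"angular":[0,0,0]},{"dp":[0,0,-0.2],"angular":[0,0,0]},{"dp":[0,0,-0.2],"angular":[0,0,0]},{"dp":[0,0,0],"angular":[0,0,0]},{"dp":[0,0,0],"angular":[0,0,0]}]' 0.4 60
python3 - <<'E'
from h import *
t=snap("side"); cv2.imwrite("pics/s1.png",cv2.resize(t["image"][190:310,320:480],None,fx=5,fy=5))
E
```

```text
t: 3.4
tcp_pos: [0.5301, -0.1084, 0.0223]
tool_rot: [0.998, -0.064, 0.0, 0.0]
force: [0.1, 0.4, 0.5]
finger_gap: 0.599
gripper_force: 0.0
```

View pics/s1.png

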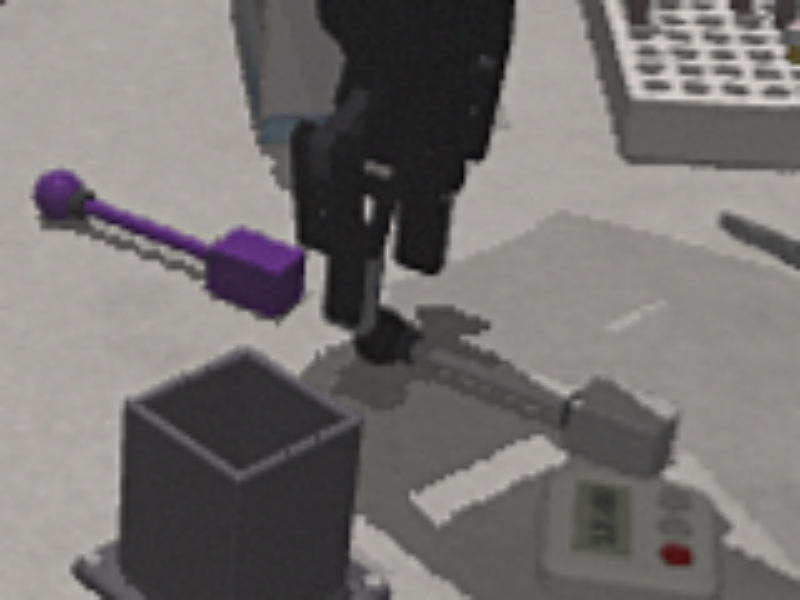

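The picture shows the ball at (385,335), with the near fingertip ending at about (348,322) and looking rather high. I'll project the expected tip positions to check.

```bash
python3 - <<'E'
from h import *
t=snap("side"); st=sense(); print(st["tcp_pos"])
T=np.linalg.inv(np.array(t["pose"])); 
def pr(p):
    r=cv2.projectPoints(np.array([p],float),cv2.Rodrigues(T[:3,:3])[0],T[:3,3],np.array(t["mtx"]),np.array(t["dist"]))[0][0,0]; return np.round((r-[320,190])*5)
print("ball",pr([.529,-.108,.012]))
for y in(-.08,-.134):
  for z in(.005,.011,.02,.03): print(y,z,pr([.530,y,z]))
print("depth at near tip",world(t,[[320+345/5,190+310/5],[320+350/5,190+290/5],[320+420/5,190+255/5]]))
E
```

```text
[ 0.53027427 -0.10837492  0.02251228]
ball [386. 338.]
-0.08 0.005 [356. 384.]
-0.08 0.011 [358. 372.]
-0.08 0.02 [359. 353.]
-0.08 0.03 [361. 333.]
-0.134 0.005 [405. 323.]
-0.134 0.011 [407. 311.]
-0.134 0.02 [409. 293.]
-0.134 0.03 [411. 273.]
depth at near tip [[ 0.53429819 -0.07027945  0.04486024]
 [ 0.53313019 -0.07063326  0.05443192]
 [ 0.52766286 -0.13627703  0.03824219]]
```

```bash
python3 -m crank '[{"dp":[0,0,0],"angular":[0,0,0]},{"dp":[0,0,0],"angular":[0,0,0]},{"dp":[0,0,0],"angular":[0,0,0]}]' 0.62 60
python3 - <<'E'
from h import *
t=snap("side"); cv2.imwrite("pics/s2.png",cv2.resize(t["image"][220:280,370:450],None,fx=10,fy=10))
E
```

```text
t: 3.8
tcp_pos: [0.53, -0.1082, 0.0221]
tool_rot: [0.998, -0.064, 0.0, 0.0]
force: [-0.4, 0.2, 0.1]
finger_gap: 0.377
gripper_force: 0.0
```

View pics/s2.png

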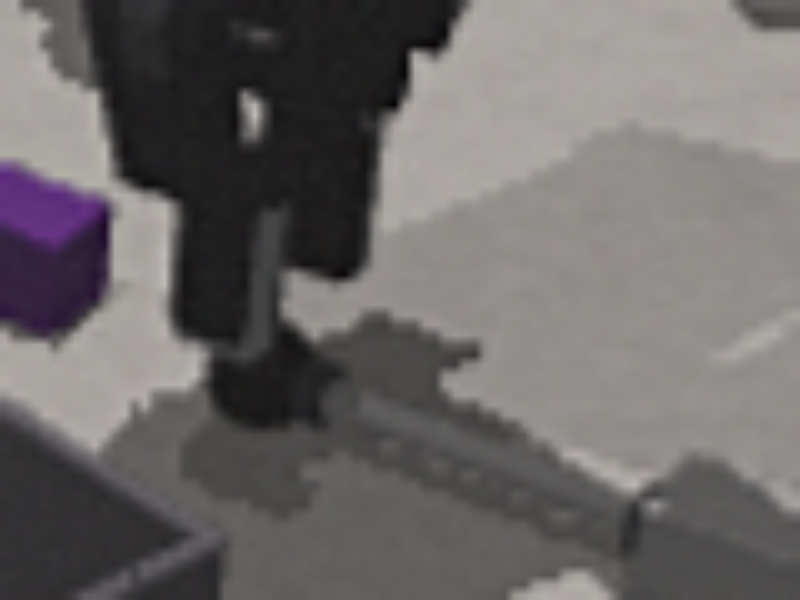

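Ball at about (270,375) in the crop. The near tip ends at (230,345) and the far tip at (340,275). Both are roughly 15 mm above ball-centre height (z ≈ 0.028), so the pads don't reach the ball yet. I'll lower in small steps and watch the force.

```bash
python3 -m crank '[{"dp":[0,0,-0.12],"angular":[0,0,0]},{"dp":[0,0,-0.12],"angular":[0,0,0]},{"dp":[0,0,-0.1],"angular":[0,0,0]},{"dp":[0,0,0],"angular":[0,0,0]},{"dp":[0,0,0],"angular":[0,0,0]}]' 0.55 60
python3 - <<'E'
from h import *
t=snap("side"); cv2.imwrite("pics/s3.png",cv2.resize(t["image"][220:280,370:450],None,fx=10,fy=10))
E
```

```text
t: 4.35
tcp_pos: [0.5297, -0.1082, 0.0115]
tool_rot: [0.998, -0.064, -0.0, -0.0]
force: [-0.5, -0.1, 0.3]
finger_gap: 0.449
gripper_force: 0.0
```

View pics/s3.png

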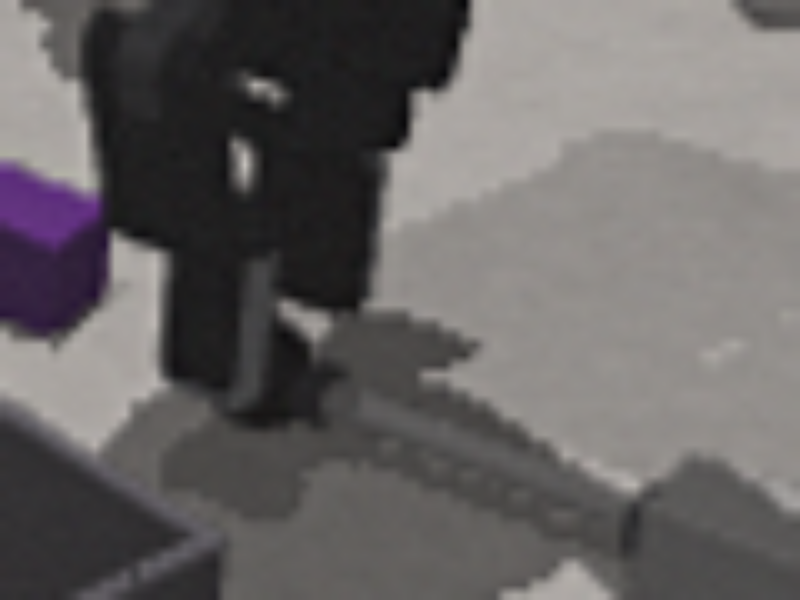

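The tips are still about 10 mm too high in the picture (near tip at (240,400)) and there is no contact force. Lowering further in small steps.

```bash
python3 -m crank '[{"dp":[0,0,-0.08],"angular":[0,0,0]},{"dp":[0,0,-0.08],"angular":[0,0,0]},{"dp":[0,0,0],"angular":[0,0,0]},{"dp":[0,0,0],"angular":[0,0,0]}]' 0.55 60
python3 - <<'E'
from h import *
t=snap("side"); cv2.imwrite("pics/s4.png",cv2.resize(t["image"][220:280,370:450],None,fx=10,fy=10)); print(sense()["force"],sense()["tcp_pos"])
g=[(c,r) for r in range(250,264) for c in range(385,394)]
W=world(t,g); im=t["image"]
d=np.array([im[r,c].max()<45 for c,r in g]); w=W[d]; print(len(w), np.round(w[np.argsort(w[:,2])[:12]],3).tolist())
E
```

```text
t: 4.8
tcp_pos: [0.5298, -0.1082, 0.0068]
tool_rot: [0.998, -0.064, -0.0, -0.0]
force: [-0.0, -0.5, 0.8]
finger_gap: 0.449
gripper_force: 0.0
[-0.31985713  0.30124229  0.41546901] [ 0.52981085 -0.10823269  0.00687529]
74 [[0.54, -0.079, 0.021], [0.529, -0.079, 0.023], [0.533, -0.077, 0.023], [0.531, -0.078, 0.023], [0.536, -0.078, 0.024], [0.54, -0.078, 0.024], [0.537, -0.076, 0.024], [0.542, -0.077, 0.024], [0.53, -0.079, 0.025], [0.533, -0.076, 0.025], [0.537, -0.076, 0.026], [0.53, -0.075, 0.027]]
```

```bash
python3 -m crank '[{"dp":[0,0,-0.08],"angular":[0,0,0]},{"dp":[0,0,-0.08],"angular":[0,0,0]},{"dp":[0,0,0],"angular":[0,0,0]},{"dp":[0,0,0],"angular":[0,0,0]}]' 0.6 60
python3 - <<'E'
from h import *
t=snap("side"); cv2.imwrite("pics/s5.png",cv2.resize(t["image"][220:280,370:450],None,fx=10,fy=10))
E
```

```text
t: 5.25
tcp_pos: [0.5297, -0.1082, 0.002]
tool_rot: [0.998, -0.064, -0.0, -0.0]
force: [-0.0, 0.6, 0.4]
finger_gap: 0.401
gripper_force: 0.0
```

View pics/s5.png

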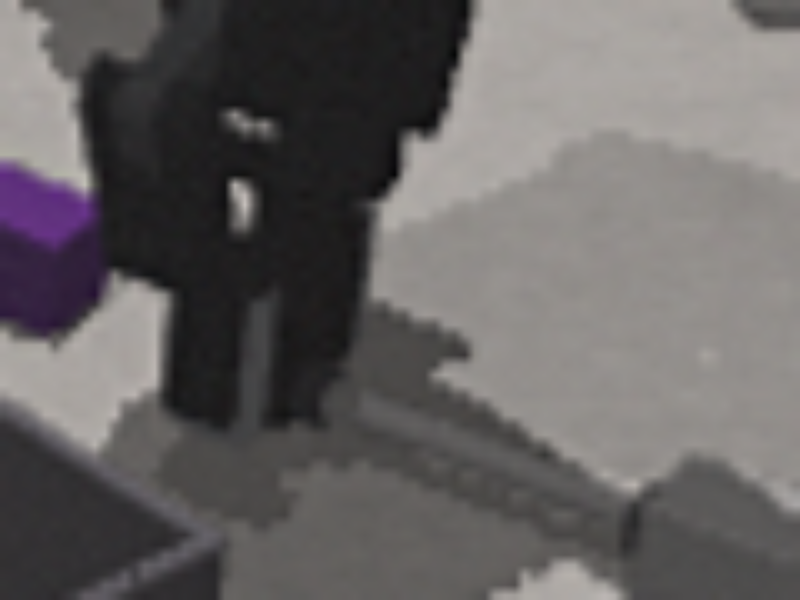

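Near tip now at (230,425) in the crop, about 8 mm above the worktop with the ball between the pads. Closing firmly.

```bash
python3 -m crank '[{"dp":[0,0,0],"angular":[0,0,0]},{"dp":[0,0,0],"angular":[0,0,0]},{"dp":[0,0,0],"angular":[0,0,0]},{"dp":[0,0,0],"angular":[0,0,0]},{"dp":[0,0,0],"angular":[0,0,0]},{"dp":[0,0,0],"angular":[0,0,0]},{"dp":[0,0,0],"angular":[0,0,0]},{"dp":[0,0,0],"angular":[0,0,0]}]' 1 120
```

```text
t: 6.1
tcp_pos: [0.53, -0.1083, 0.0025]
tool_rot: [0.998, -0.064, 0.0, 0.0]
force: [-0.4, 1.1, 6.2]
finger_gap: 0.203
gripper_force: 117.7
```

```bash
python3 -m crank '[{"dp":[0,0,0.1],"angular":[0,0,0]},{"dp":[0,0,0.2],"angular":[0,0,0]},{"dp":[0,0,0.2],"angular":[0,0,0]},{"dp":[0,0,0.2],"angular":[0,0,0]},{"dp":[0,0,0.2],"angular":[0,0,0]},{"dp":[0,0,0.1],"angular":[0,0,0]},{"dp":[0,0,0],"angular":[0,0,0]}]' 1 120
python3 - <<'E'
from h import *
t=snap("side"); cv2.imwrite("pics/s6.png",cv2.resize(t["image"][190:290,350:480],None,fx=6,fy=6))
E
```

```text
t: 6.8
tcp_pos: [0.5302, -0.1084, 0.0327]
tool_rot: [0.998, -0.064, 0.001, 0.0]
force: [-0.1, -1.1, -1.1]
finger_gap: 0.208
gripper_force: 117.8
```

View pics/s6.png

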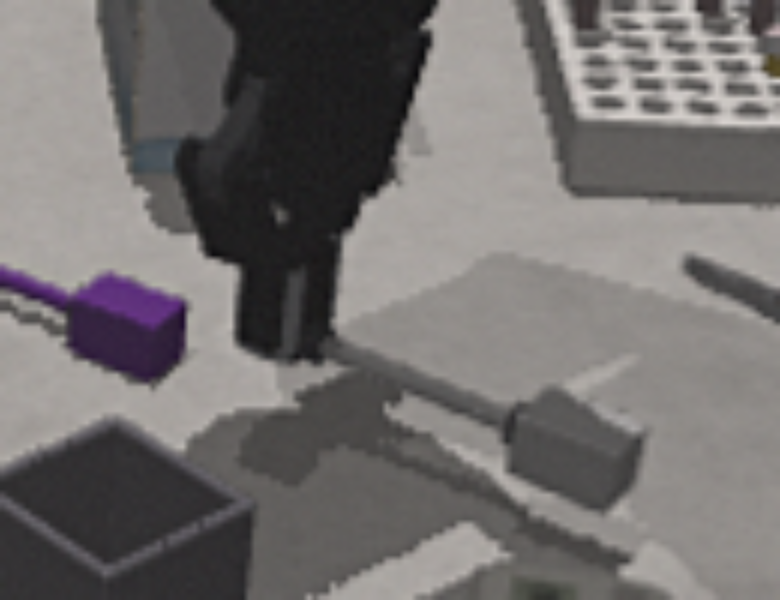

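The tamper is lifted level, gripped by the ball at (290,345), with its foot clear at (575,450). Raising.

```bash
python3 -m crank '[{"dp":[0,0,0.2],"angular":[0,0,0]},{"dp":[0,0,0.4],"angular":[0,0,0]},{"dp":[0,0,0.5],"angular":[0,0,0]},{"dp":[0,0,0.5],"angular":[0,0,0]},{"dp":[0,0,0.5],"angular":[0,0,0]},{"dp":[0,0,0.5],"angular":[0,0,0]},{"dp":[0,0,0.5],"angular":[0,0,0]},{"dp":[0,0,0.5],"angular":[0,0,0]},{"dp":[0,0,0.5],"angular":[0,0,0]},{"dp":[0,0,0.5],"angular":[0,0,0]},{"dp":[0,0,0.5],"angular":[0,0,0]},{"dp":[0,0,0.5],"angular":[0,0,0]},{"dp":[0,0,0.5],"angular":[0,0,0]},{"dp":[0,0,0.4],"angular":[0,0,0]},{"dp":[0,0,0.3],"angular":[0,0,0]},{"dp":[0,0,0.1],"angular":[0,0,0]},{"dp":[0,0,0],"angular":[0,0,0]},{"dp":[0,0,0],"angular":[0,0,0]},{"dp":[0,0,0],"angular":[0,0,0]}]' 1 120
cat > m.py <<'E'
from h import *
# find steel foot tilt: points around gripper below tip
st=sense(); p=st["tcp_pos"]; print(p,st["finger_gap"],st["gripper_force"],st["ft_torque"])
t=snap("side"); h,w=480,640
g=np.array([(c,r) for r in range(0,480,1) for c in range(0,560,1) if t["range_z"][r,c]>0]); W=world(t,g)
m=(np.linalg.norm(W-(p+[0,0,.01]),axis=1)<.145)&(np.linalg.norm(W-(p+[0,0,.01]),axis=1)>.09)&(W[:,2]<p[2]+.04)&(W[:,2]>.088)
q=W[m]; print("foot pts",len(q),q.mean(0) if len(q) else "",np.ptp(q,axis=0) if len(q) else "", g[m].mean(0) if len(q) else "")
if len(q): d=p+[0,0,.01]-q.mean(0); print("tilt deg",np.degrees(np.arctan2(np.hypot(d[0],d[1]),d[2])))
E
python3 m.py
```

```text
t: 8.75
tcp_pos: [0.5294, -0.108, 0.2383]
tool_rot: [0.998, -0.064, -0.001, -0.0]
force: [-0.1, -0.5, -1.2]
finger_gap: 0.21
gripper_force: 117.8
[ 0.52936146 -0.10804063  0.23833432] 0.20965057238449006 117.83071875572205 [-0.09974879 -0.13341277  0.01844394]
foot pts 422 [ 0.42232199 -0.08625191  0.24686428] [0.03862928 0.02925617 0.0258247 ] [463.74170616 164.71563981]
tilt deg 89.22898187935121
```

```bash
python3 -m crank '[{"dp":[0,0,0],"angular":[0,0,0]},{"dp":[0,0,0],"angular":[0,0,0]},{"dp":[0,0,0],"angular":[0,0,0]},{"dp":[0,0,0],"angular":[0,0,0]},{"dp":[0,0,0],"angular":[0,0,0]},{"dp":[0,0,0],"angular":[0,0,0]},{"dp":[0,0,0],"angular":[0,0,0]},{"dp":[0,0,0],"angular":[0,0,0]}]' 1 40; python3 m.py
```

```text
t: 9.6
tcp_pos: [0.5299, -0.1082, 0.2391]
tool_rot: [0.998, -0.064, 0.0, 0.0]
force: [-0.1, -0.2, -1.2]
finger_gap: 0.207
gripper_force: 117.8
[ 0.52985229 -0.1082272   0.23914948] 0.2071739731275283 117.8304398059845 [ 0.000886   -0.16647929 -0.04026038]
foot pts 423 [ 0.42273874 -0.0862734   0.24743789] [0.03829998 0.03007263 0.0265044 ] [463.55555556 164.34515366]
tilt deg 89.10317562394285
```

```bash
python3 -m crank '[{"dp":[0,0,0],"angular":[0,0,0]},{"dp":[0,0,0],"angular":[0,0,0]},{"dp":[0,0,0],"angular":[0,0,0]},{"dp":[0,0,0],"angular":[0,0,0]},{"dp":[0,0,0],"angular":[0,0,0]},{"dp":[0,0,0],"angular":[0,0,0]}]' 0.95 40; python3 m.py
```

```text
t: 10.25
tcp_pos: [0.5298, -0.1083, 0.2391]
tool_rot: [0.998, -0.064, 0.0, -0.0]
force: [0.2, -0.9, -1.3]
finger_gap: 0.205
gripper_force: 117.8
[ 0.52983149 -0.10826272  0.23911317] 0.20505823731121456 117.83052206039429 [ 0.00696566 -0.13063197  0.01710517]
foot pts 418 [ 0.42262938 -0.08604485  0.24739787] [0.03866998 0.02876771 0.02657925] [463.57894737 164.42344498]
tilt deg 89.10238174402473
```

```bash
Z='' ; python3 -m crank '[{"dp":[0,0,0],"angular":[0,0,0]},{"dp":[0,0,0],"angular":[0,0,0]},{"dp":[0,0,0],"angular":[0,0,0]}]' 0.87 20; python3 -m crank '[{"dp":[0,0,0],"angular":[0,0,0]},{"dp":[0,0,0],"angular":[0,0,0]},{"dp":[0,0,0],"angular":[0,0,0]}]' 0.83 20; python3 m.py
```

```text
t: 10.6
tcp_pos: [0.5298, -0.1083, 0.2391]
tool_rot: [0.998, -0.064, 0.0, 0.0]
force: [-0.6, -0.2, -1.3]
finger_gap: 0.208
gripper_force: 117.8
t: 10.9
tcp_pos: [0.5298, -0.1082, 0.2391]
tool_rot: [0.998, -0.064, -0.0, -0.0]
force: [-0.2, 0.5, -2.7]
finger_gap: 0.208
gripper_force: 117.8
[ 0.52982596 -0.10823684  0.23910538] 0.20753164535181012 117.83097982406616 [ 0.01314555 -0.12694681 -0.0197594 ]
foot pts 420 [ 0.42260529 -0.08620783  0.24744897] [0.03856933 0.0317991  0.02574905] [463.62380952 164.36666667]
tilt deg 89.13303436758389
```

```bash
python3 -m crank '[{"dp":[0,0,0],"angular":[0,0,0]},{"dp":[0,0,0],"angular":[0,0,0]}]' 0.81 20; python3 -m crank '[{"dp":[0,0,0],"angular":[0,0,0]},{"dp":[0,0,0],"angular":[0,0,0]}]' 0.80 20; python3 m.py
```

```text
t: 11.15
tcp_pos: [0.5298, -0.1083, 0.2391]
tool_rot: [0.998, -0.064, 0.0, -0.0]
force: [0.3, 0.2, -1.6]
finger_gap: 0.209
gripper_force: 117.8
t: 11.35
tcp_pos: [0.5298, -0.1083, 0.2391]
tool_rot: [0.998, -0.064, 0.0, 0.0]
force: [0.2, 0.6, -0.7]
finger_gap: 0.206
gripper_force: 117.8
[ 0.52984862 -0.10826061  0.23911451] 0.20553216549868578 117.83095121383667 [-0.07072568 -0.14588166 -0.0159466 ]
foot pts 420 [ 0.42268195 -0.08619073  0.24744225] [0.0381842  0.03037747 0.02548995] [463.57619048 164.36428571]
tilt deg 89.12438391618045
```

```bash
python3 -m crank '[{"dp":[0,0,0],"angular":[0,0,0]},{"dp":[0,0,0],"angular":[0,0,0]}]' 0.79 20; python3 m.py
```

```text
t: 11.6
tcp_pos: [0.5298, -0.1083, 0.2391]
tool_rot: [0.998, -0.064, 0.0, 0.0]
force: [0.3, -0.3, -2.3]
finger_gap: 0.214
gripper_force: 101.4
[ 0.52983101 -0.10825972  0.23911126] 0.21427967080754162 101.36316776275635 [-0.06256726 -0.1173035   0.01527761]
foot pts 417 [ 0.42259122 -0.0860226   0.24697981] [0.03851325 0.03014003 0.02534075] [463.55635492 164.66426859]
tilt deg 88.88507851877101
```

Opening by position does loosen the grip: the force is now 101 N. Continuing gradually.

```bash
python3 -m crank '[{"dp":[0,0,0],"angular":[0,0,0]},{"dp":[0,0,0],"angular":[0,0,0]}]' 0.78 20;python3 -m crank '[{"dp":[0,0,0],"angular":[0,0,0]},{"dp":[0,0,0],"angular":[0,0,0]}]' 0.775 20; python3 m.py
```

```text
t: 11.85
tcp_pos: [0.5298, -0.1082, 0.2391]
tool_rot: [0.998, -0.064, -0.0, -0.0]
force: [-0.2, 0.1, -1.1]
finger_gap: 0.23
gripper_force: 82.9
t: 12.05
tcp_pos: [0.5299, -0.1082, 0.2391]
tool_rot: [0.998, -0.064, -0.0, -0.0]
force: [0.1, 0.6, -1.5]
finger_gap: 0.23
gripper_force: 73.9
[ 0.52985096 -0.10822977  0.23909456] 0.23005165493412869 73.85370254516602 [-0.03682135 -0.13671674 -0.03157416]
foot pts 421 [ 0.42293972 -0.08630567  0.24528178] [0.03875672 0.03155803 0.02632221] [463.2327791  165.51543943]
tilt deg 87.99912921286982
```

About 9 N per 0.005 of closure. Continuing.

```bash
python3 -m crank '[{"dp":[0,0,0],"angular":[0,0,0]},{"dp":[0,0,0],"angular":[0,0,0]}]' 0.765 20; python3 -m crank '[{"dp":[0,0,0],"angular":[0,0,0]},{"dp":[0,0,0],"angular":[0,0,0]}]' 0.758 20; python3 m.py
```

```text
t: 12.3
tcp_pos: [0.5298, -0.1082, 0.2391]
tool_rot: [0.998, -0.064, -0.0, -0.0]
force: [-0.4, -0.1, -1.6]
finger_gap: 0.236
gripper_force: 56.4
t: 12.5
tcp_pos: [0.5298, -0.1082, 0.2391]
tool_rot: [0.998, -0.064, -0.0, -0.0]
force: [-0.1, 0.1, -1.8]
finger_gap: 0.244
gripper_force: 44.7
[ 0.52981919 -0.10823218  0.23906244] 0.24374279380889669 44.6660041809082 [-0.02613485 -0.15259039  0.0377478 ]
foot pts 421 [ 0.42306268 -0.08632467  0.241721  ] [0.03917391 0.02919729 0.02770274] [462.81710214 167.47030879]
tilt deg 86.14613061289889
```

```bash
python3 -m crank '[{"dp":[0,0,0],"angular":[0,0,0]},{"dp":[0,0,0],"angular":[0,0,0]}]' 0.75 20; python3 -m crank '[{"dp":[0,0,0],"angular":[0,0,0]},{"dp":[0,0,0],"angular":[0,0,0]},{"dp":[0,0,0],"angular":[0,0,0]}]' 0.746 20; python3 m.py
```

```text
t: 12.75
tcp_pos: [0.5298, -0.1082, 0.2391]
tool_rot: [0.998, -0.064, -0.0, -0.0]
force: [-1.2, -0.1, -1.8]
finger_gap: 0.256
gripper_force: 31.9
t: 13.05
tcp_pos: [0.5299, -0.1083, 0.2391]
tool_rot: [0.998, -0.064, 0.0, 0.0]
force: [0.2, 0.5, -2.1]
finger_gap: 0.252
gripper_force: 25.6
[ 0.5299121  -0.1082549   0.23905638] 0.25212342648443314 25.64942568540573 [ 0.01543634 -0.17176952 -0.002735  ]
foot pts 298 [ 0.50415682 -0.09594992  0.14641474] [0.03452329 0.02886446 0.03949269] [413.3590604  204.75503356]
tilt deg 15.54080087762174
```

```bash
python3 -m crank '[{"dp":[0,0,0],"angular":[0,0,0]},{"dp":[0,0,0],"angular":[0,0,0]},{"dp":[0,0,0],"angular":[0,0,0]},{"dp":[0,0,0],"angular":[0,0,0]},{"dp":[0,0,0],"angular":[0,0,0]}]' 0.745 20; python3 m.py
```

```text
t: 13.6
tcp_pos: [0.5298, -0.1082, 0.2391]
tool_rot: [0.998, -0.064, -0.0, -0.0]
force: [-0.8, 0.0, -2.0]
finger_gap: 0.254
gripper_force: 24.2
[ 0.52981164 -0.10823425  0.23912035] 0.25373265933509054 24.23915058374405 [-0.03047909 -0.03747889 -0.00117639]
foot pts 301 [ 0.50271396 -0.09583232  0.14655381] [0.03293418 0.02780004 0.03966311] [414.06976744 204.88372093]
tilt deg 16.2013111205014
```

```bash
python3 -m crank '[{"dp":[0,0,0],"angular":[0,0,0]},{"dp":[0,0,0],"angular":[0,0,0]},{"dp":[0,0,0],"angular":[0,0,0]},{"dp":[0,0,0],"angular":[0,0,0]},{"dp":[0,0,0],"angular":[0,0,0]}]' 0.74 20; python3 m.py;  python3 - <<'E'
from h import *
t=snap("side"); cv2.imwrite("pics/s7.png",cv2.resize(t["image"][110:240,330:490],None,fx=5,fy=4.6))
E
```

```text
t: 14.15
tcp_pos: [0.5298, -0.1083, 0.2391]
tool_rot: [0.998, -0.064, -0.0, -0.0]
force: [0.3, 1.1, -2.4]
finger_gap: 0.261
gripper_force: 17.5
[ 0.52983469 -0.10825623  0.23909089] 0.26098406932051976 17.488802075386047 [-0.01150487 -0.00811006  0.00448061]
foot pts 293 [ 0.50436655 -0.09596778  0.14659352] [0.03435    0.02780884 0.03751643] [413.2662116  204.64163823]
tilt deg 15.423527004037282
```

View pics/s7.png

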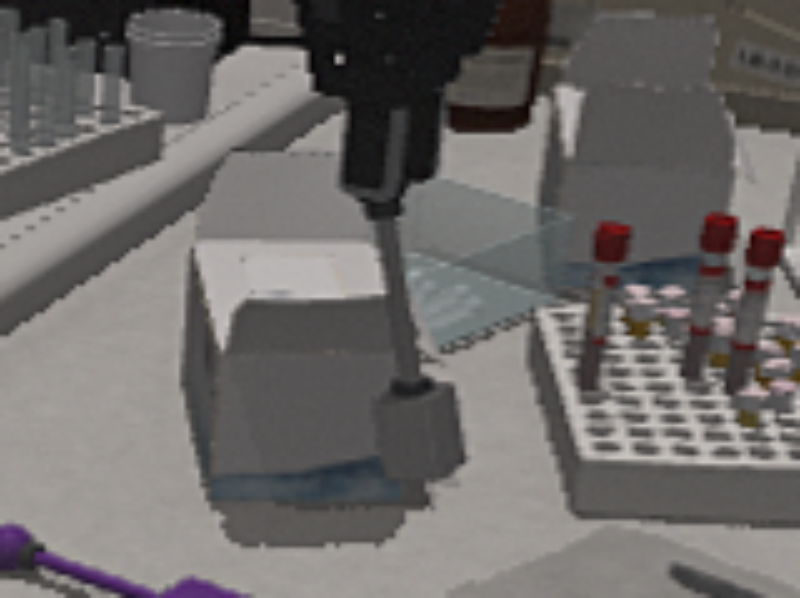

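The tamper hangs from the ball at (380,205), with its foot at (420,430), leaning about 10° along the rod plane. I'll grip firmly and measure the rod's slope.

```bash
python3 -m crank '[{"dp":[0,0,0],"angular":[0,0,0]},{"dp":[0,0,0],"angular":[0,0,0]},{"dp":[0,0,0],"angular":[0,0,0]},{"dp":[0,0,0],"angular":[0,0,0]},{"dp":[0,0,0],"angular":[0,0,0]}]' 1 120
cat > rod.py <<'E'
from h import *
st=sense(); p=st["tcp_pos"]; t=snap("side")
g=np.array([(c,r) for r in range(480) for c in range(560) if t["range_z"][r,c]>0]); W=world(t,g)-p
m=(np.hypot(W[:,0],W[:,1])<.05)&(W[:,2]<-.015)&(W[:,2]>-.072); q=W[m]
# rod: robust linear fit of x,y vs z
A=np.c_[q[:,2],np.ones(len(q))]
for _ in range(4):
    c=np.linalg.lstsq(A,q[:,:2],rcond=None)[0]; e=np.linalg.norm(q[:,:2]-A@c,axis=1); k=e<max(.006,np.percentile(e,85)); q=q[k];A=A[k]
print(len(q),"rod slope dx/dz,dy/dz deg",np.degrees(np.arctan(c[0])),"at z=+.01 offset mm",1000*(c[0]*.01+c[1]), "foot centre offset",1000*(c[0]*-.10+c[1]))
E
python3 rod.py
```

```text
t: 14.75
tcp_pos: [0.5298, -0.1082, 0.2391]
tool_rot: [0.998, -0.064, 0.0, 0.0]
force: [0.1, -0.0, -2.1]
finger_gap: 0.2
gripper_force: 117.8
139 rod slope dx/dz,dy/dz deg [19.62807271 -3.95576955] at z=+.01 offset mm [6.48640995 1.06081988] foot centre offset [-32.74356824   8.66744219]
```

```bash
cat > rod2.py <<'E'
from h import *
st=sense(); p=st["tcp_pos"]; R=__import__("scipy.spatial.transform",fromlist=["x"]).Rotation.from_quat(st["tool_rot"]).as_matrix(); n=R[:,1]
t=snap("side"); im=t["image"]; T=np.array(t["pose"])
# points by depth close to rod plane, cast rays onto plane
g=np.array([(c,r) for r in range(480) for c in range(560) if t["range_z"][r,c]>0],float); W=world(t,g)-p
m=(np.abs(W@n)<.03)&(np.hypot(W[:,0],W[:,1])<.06)&(W[:,2]<.0)&(W[:,2]>-.15)
u=cv2.undistortPoints(g[m][:,None],t["mtx"],np.array(t["dist"]))[:,0]; d=np.c_[u,np.ones(len(u))]@T[:3,:3].T; o=T[:3,3]-p
P=o+d*(-(o@n)/(d@n))[:,None]
h=np.array([n[1],-n[0],0]); h*=np.sign(h[0]) # horizontal, toward +x
X=P@h;Z=P[:,2]; C=[]
for z in np.arange(-.135,.0,.006):
    k=(Z>=z)&(Z<z+.006)
    if k.sum()>2: C.append((z+.003,(X[k].max()+X[k].min())/2,np.ptp(X[k])))
C=np.array(C); print(np.round(C*1000,1).tolist())
r=C[(C[:,2]<.016)&(C[:,0]<-.008)]; c=np.polyfit(r[:,0],r[:,1],1); print("rod tilt",np.degrees(np.arctan(c[0])),"x at ball",c[1]+.01*c[0])
E
python3 rod2.py
```

```text
[[-120.0, -20.3, 4.2], [-114.0, -27.0, 23.7], [-108.0, -28.4, 32.1], [-102.0, -29.7, 36.3], [-96.0, -28.2, 38.8], [-90.0, -27.5, 38.7], [-84.0, -25.8, 35.9], [-78.0, -26.3, 29.4], [-72.0, -27.7, 25.0], [-66.0, -25.8, 23.4], [-60.0, -16.6, 11.1], [-54.0, -14.8, 8.8], [-48.0, -12.1, 8.8], [-42.0, -11.4, 8.8], [-36.0, -8.6, 9.0], [-30.0, -5.8, 8.8], [-24.0, -5.1, 8.7], [-18.0, -2.4, 8.7], [-12.0, 0.5, 8.7], [-6.0, 3.5, 16.6], [0.0, -1.6, 6.0]]
rod tilt 10.944794094621992 x at ball 0.000866336766534837
```

The rod leans about 20° (friction), and the ball sits a few mm ahead of the TCP. With the firm grip I'll turn the tool 20° about the closing line to bring it upright.

```bash
python3 -m crank '[{"dp":[0,0,0],"angular":[-0.4,-3.3,0]},{"dp":[0,0,0],"angular":[-0.6,-5,0]},{"dp":[0,0,0],"angular":[-0.6,-5,0]},{"dp":[0,0,0],"angular":[-0.6,-4,0]},{"dp":[0,0,0],"angular":[-0.3,-2.5,0]},{"dp":[0,0,0],"angular":[0,0,0]},{"dp":[0,0,0],"angular":[0,0,0]},{"dp":[0,0,0],"angular":[0,0,0]}]' 1 120; sed -i 's/(C\[:,0\]<-.008)/(C[:,0]<-.014)\&(C[:,0]>-.058)/' rod2.py; python3 rod2.py
```

```text
t: 15.65
tcp_pos: [0.5307, -0.1086, 0.2395]
tool_rot: [0.983, -0.063, 0.173, 0.011]
force: [-0.2, 0.1, -2.4]
finger_gap: 0.205
gripper_force: 118.1
[[-120.0, 7.8, 26.7], [-114.0, 6.2, 31.1], [-108.0, 4.4, 31.6], [-102.0, 4.0, 33.2], [-96.0, 4.6, 33.4], [-90.0, 5.2, 33.3], [-84.0, 3.5, 32.7], [-78.0, 0.8, 26.2], [-72.0, 2.6, 11.4], [-66.0, 4.2, 8.6], [-60.0, 4.0, 6.9], [-54.0, 4.7, 6.9], [-48.0, 4.2, 8.7], [-42.0, 3.7, 6.8], [-36.0, 4.3, 6.8], [-30.0, 4.1, 8.4], [-24.0, 4.4, 8.4], [-18.0, 4.3, 6.5], [-12.0, 4.1, 8.5], [-6.0, 3.8, 14.6], [0.0, 0.8, 8.3]]
rod tilt -0.0974468766011374 x at ball 0.004153895521980188
```

Upright now. Ball at about (0.535,-0.109). Shift to the holder axis (0.519,0.060): dx −0.52, dy +5.63 units.

```bash
python3 -m crank '[{"dp":[-0.02,0.2,0],"angular":[0,0,0]},{"dp":[-0.05,0.43,0],"angular":[0,0,0]},{"dp":[-0.05,0.5,0],"angular":[0,0,0]},{"dp":[-0.05,0.5,0],"angular":[0,0,0]},{"dp":[-0.05,0.5,0],"angular":[0,0,0]},{"dp":[-0.05,0.5,0],"angular":[0,0,0]},{"dp":[-0.05,0.5,0],"angular":[0,0,0]},{"dp":[-0.05,0.5,0],"angular":[0,0,0]},{"dp":[-0.05,0.5,0],"angular":[0,0,0]},{"dp":[-0.05,0.5,0],"angular":[0,0,0]},{"dp":[-0.03,0.4,0],"angular":[0,0,0]},{"dp":[-0.02,0.3,0],"angular":[0,0,0]},{"dp":[0,0.2,0],"angular":[0,0,0]},{"dp":[0,0.1,0],"angular":[0,0,0]},{"dp":[0,0,0],"angular":[0,0,0]},{"dp":[0,0,0],"angular":[0,0,0]},{"dp":[0,0,0],"angular":[0,0,0]}]' 1 120; python3 rod2.py;  python3 - <<'E'
from h import *
t=snap("side"); cv2.imwrite("pics/s8.png",cv2.resize(t["image"][130:330,290:450],None,fx=3,fy=3))
E
```

```text
t: 17.4
tcp_pos: [0.5143, 0.0603, 0.2391]
tool_rot: [0.983, -0.063, 0.173, 0.011]
force: [0.3, 0.2, -1.4]
finger_gap: 0.202
gripper_force: 118.2
[[-126.0, 12.3, 20.2], [-120.0, 8.6, 28.0], [-114.0, 6.1, 29.8], [-108.0, 4.5, 33.6], [-102.0, 3.9, 35.6], [-96.0, 4.4, 35.6], [-90.0, 4.7, 35.3], [-84.0, 4.0, 33.0], [-78.0, 0.6, 28.9], [-72.0, -2.8, 21.3], [-66.0, 4.4, 8.0], [-60.0, 3.9, 6.1], [-54.0, 3.3, 7.9], [-48.0, 3.8, 7.8], [-42.0, 4.3, 7.9], [-36.0, 3.8, 9.0], [-30.0, 3.3, 7.7], [-24.0, 3.7, 7.8], [-18.0, 4.2, 7.6], [-12.0, 3.8, 9.0], [-6.0, 3.5, 14.7], [0.0, 2.6, 12.8]]
rod tilt 0.5268994833668816 x at ball 0.004198719463155022
```

View pics/s8.png

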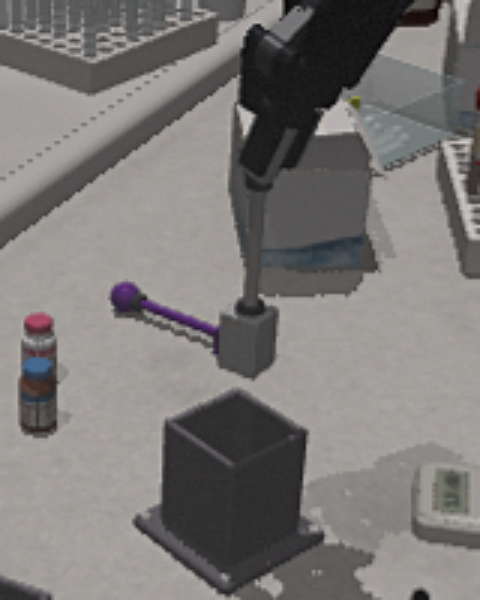

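The foot at (247,345) hangs over the mouth centre at (235,425), plumb. Lowering.

```bash
python3 -m crank '[{"dp":[0,0,-0.15],"angular":[0,0,0]},{"dp":[0,0,-0.25],"angular":[0,0,0]},{"dp":[0,0,-0.25],"angular":[0,0,0]},{"dp":[0,0,-0.25],"angular":[0,0,0]},{"dp":[0,0,-0.25],"angular":[0,0,0]},{"dp":[0,0,-0.25],"angular":[0,0,0]},{"dp":[0,0,-0.25],"angular":[0,0,0]},{"dp":[0,0,-0.25],"angular":[0,0,0]},{"dp":[0,0,-0.25],"angular":[0,0,0]},{"dp":[0,0,-0.25],"angular":[0,0,0]},{"dp":[0,0,-0.25],"angular":[0,0,0]},{"dp":[0,0,-0.25],"angular":[0,0,0]},{"dp":[0,0,-0.2],"angular":[0,0,0]},{"dp":[0,0,-0.15],"angular":[0,0,0]},{"dp":[0,0,-0.1],"angular":[0,0,0]},{"dp":[0,0,0],"angular":[0,0,0]},{"dp":[0,0,0],"angular":[0,0,0]}]' 1 120
```

```text
t: 19.2
tcp_pos: [0.5144, 0.0606, 0.1387]
tool_rot: [0.983, -0.063, 0.173, 0.011]
force: [-0.7, -0.4, -1.5]
finger_gap: 0.206
gripper_force: 118.2
```

Still free. Inching down.

```bash
python3 -m crank '[{"dp":[0,0,-0.08],"angular":[0,0,0]},{"dp":[0,0,-0.08],"angular":[0,0,0]},{"dp":[0,0,-0.08],"angular":[0,0,0]},{"dp":[0,0,0],"angular":[0,0,0]},{"dp":[0,0,0],"angular":[0,0,0]}]' 1 120; python3 -m crank '[{"dp":[0,0,-0.04],"angular":[0,0,0]},{"dp":[0,0,-0.04],"angular":[0,0,0]},{"dp":[0,0,0],"angular":[0,0,0]},{"dp":[0,0,0],"angular":[0,0,0]}]' 1 120
```

```text
t: 19.7
tcp_pos: [0.5142, 0.0607, 0.1313]
tool_rot: [0.983, -0.063, 0.173, 0.011]
force: [-0.1, -0.1, -1.2]
finger_gap: 0.205
gripper_force: 118.2
t: 20.1
tcp_pos: [0.5142, 0.0607, 0.129]
tool_rot: [0.983, -0.063, 0.173, 0.011]
force: [-0.1, -0.7, -1.8]
finger_gap: 0.205
gripper_force: 118.2
```

```bash
python3 -m crank '[{"dp":[0,0,-0.04],"angular":[0,0,0]},{"dp":[0,0,-0.04],"angular":[0,0,0]},{"dp":[0,0,0],"angular":[0,0,0]},{"dp":[0,0,0],"angular":[0,0,0]}]' 1 120; python3 -m crank '[{"dp":[0,0,-0.03],"angular":[0,0,0]},{"dp":[0,0,-0.03],"angular":[0,0,0]},{"dp":[0,0,0],"angular":[0,0,0]},{"dp":[0,0,0],"angular":[0,0,0]}]' 1 120
```

```text
t: 20.5
tcp_pos: [0.5142, 0.0607, 0.1265]
tool_rot: [0.983, -0.063, 0.173, 0.011]
force: [-0.4, 0.1, -0.3]
finger_gap: 0.204
gripper_force: 118.2
t: 20.9
tcp_pos: [0.5144, 0.0607, 0.1249]
tool_rot: [0.983, -0.063, 0.173, 0.011]
force: [-0.0, 0.7, -0.1]
finger_gap: 0.205
gripper_force: 118.3
```

```bash
python3 -m crank '[{"dp":[0,0,-0.03],"angular":[0,0,0]},{"dp":[0,0,-0.03],"angular":[0,0,0]},{"dp":[0,0,0],"angular":[0,0,0]},{"dp":[0,0,0],"angular":[0,0,0]}]' 1 120
```

```text
t: 21.3
tcp_pos: [0.5165, 0.0605, 0.1249]
tool_rot: [0.982, -0.062, 0.176, 0.011]
force: [-1.7, 0.5, 9.4]
finger_gap: 0.204
gripper_force: 119.3
```

Foot is on the floor (9 N). Ease up 1 mm, loosen, open, back out along the tool axis.

```bash
python3 -m crank '[{"dp":[0,0,0.05],"angular":[0,0,0]},{"dp":[0,0,0],"angular":[0,0,0]}]' 1 120; python3 -m crank '[{"dp":[0,0,0],"angular":[0,0,0]},{"dp":[0,0,0],"angular":[0,0,0]},{"dp":[0,0,0],"angular":[0,0,0]}]' 0.74 20;  python3 -m crank '[{"dp":[0,0,0],"angular":[0,0,0]},{"dp":[0,0,0],"angular":[0,0,0]},{"dp":[0,0,0],"angular":[0,0,0]}]' 0.66 20; python3 -m crank '[{"dp":[0,0,0],"angular":[0,0,0]},{"dp":[0,0,0],"angular":[0,0,0]},{"dp":[0,0,0],"angular":[0,0,0]},{"dp":[0,0,0],"angular":[0,0,0]},{"dp":[0,0,0],"angular":[0,0,0]}]' 0.4 20
python3 -m crank '[{"dp":[-0.05,0.005,0.14],"angular":[0,0,0]},{"dp":[-0.1,0.01,0.28],"angular":[0,0,0]},{"dp":[-0.1,0.01,0.28],"angular":[0,0,0]},{"dp":[-0.1,0.01,0.28],"angular":[0,0,0]},{"dp":[-0.14,0.02,0.4],"angular":[0,0,0]},{"dp":[-0.14,0.02,0.4],"angular":[0,0,0]},{"dp":[-0.14,0.02,0.4],"angular":[0,0,0]},{"dp":[-0.14,0.02,0.4],"angular":[0,0,0]},{"dp":[-0.14,0.02,0.4],"angular":[0,0,0]},{"dp":[-0.1,0,0.3],"angular":[0,0,0]},{"dp":[0,0,0],"angular":[0,0,0]},{"dp":[0,0,0],"angular":[0,0,0]},{"dp":[0,0,0],"angular":[0,0,0]}]' 0.4 20
python3 - <<'E'
from h import *
t=snap("side")
g=np.array([(c,r) for r in range(480) for c in range(560) if t["range_z"][r,c]>0]); W=world(t,g)
d=np.hypot(W[:,0]-.519,W[:,1]-.060)<.05
for lo,hi in((.085,.1),(.1,.12),(.122,.15),(.15,.17)):
    k=d&(W[:,2]>lo)&(W[:,2]<hi); print(lo,hi,k.sum(),W[k].mean(0) if k.any() else "")
k=d&(W[:,2]>.085)&(W[:,2]<.17); print("zmax",W[k,2].max())
b=d&(W[:,2]>.123)&(W[:,2]<.16); c=g[b].mean(0); print("ball px",c,plane(t,[c],.134))
k=(np.hypot(W[:,0]-.554,W[:,1]-.245)<.05)&(W[:,2]>.123)&(W[:,2]<.16); c=g[k].mean(0); print("spare",c,plane(t,[c],.134))
E
```

```text
t: 21.5
tcp_pos: [0.5145, 0.0607, 0.1249]
tool_rot: [0.983, -0.063, 0.174, 0.011]
force: [-0.4, 0.1, 3.3]
finger_gap: 0.201
gripper_force: 118.5
t: 21.8
tcp_pos: [0.5142, 0.0607, 0.1244]
tool_rot: [0.983, -0.063, 0.173, 0.011]
force: [-0.5, 0.9, 0.1]
finger_gap: 0.262
gripper_force: 17.6
t: 22.1
tcp_pos: [0.5142, 0.0606, 0.1244]
tool_rot: [0.983, -0.063, 0.173, 0.011]
force: [-0.2, 0.4, 0.5]
finger_gap: 0.339
gripper_force: 0.0
t: 22.6
tcp_pos: [0.5142, 0.0607, 0.1245]
tool_rot: [0.983, -0.063, 0.173, 0.011]
force: [-0.3, 0.8, -0.4]
finger_gap: 0.602
gripper_force: 0.0
t: 23.9
tcp_pos: [0.4795, 0.0647, 0.2225]
tool_rot: [0.983, -0.063, 0.173, 0.011]
force: [-0.6, -0.2, -0.0]
finger_gap: 0.602
gripper_force: 0.0
0.085 0.1 33 [0.51670987 0.06419315 0.09187357]
0.1 0.12 46 [0.51585236 0.06448931 0.11002347]
0.122 0.15 173 [0.5148823  0.06748178 0.13794909]
0.15 0.17 0 
zmax 0.14834909238768945
ball px [371.80588235 245.95294118] [[0.51757481 0.06110242 0.134     ]]
spare [277.91056911 303.89837398] [[0.56622657 0.26819077 0.134     ]]
```

The tamper stands upright, with its ball about 2 mm from the holder axis at z ≈ 0.134. The spare is at the same pixel as at the start (278,304). Nothing touches the robot.

```bash
python3 -c "
from station import order
print(order.sign_off())"
```

```text
the job is handed in; nothing more can be done
None
```

I handed the job in: the tamper stands upright, foot down and released in the empty grey holder, about 2 mm off its axis, and the spare was not disturbed; it hung at about 20° after loosening, so I gripped it again and turned the tool 20° to bring it upright, and the judge's verdict was not shown.

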